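Find the full-length dressing stones and close up the cases

ROBOT

A 7-joint arm with a two-finger parallel gripper is mounted at the origin on the work surface. World frame = base frame: x ahead of the robot, y to its left, z up, the work surface at z = 0. Lengths are in m, angles in degrees, forces in N, time in s.
With the tool pointing down it reaches from about 0.425 to 0.875 m from the base axis. Payload 4.7 kg.
Tool frame: the origin (TCP) lies at the very end of the fingers, on their centre line; the grasp point (between the pads) lies 19 mm behind it; z points along the fingers, y is the line along which they close (so a half turn about z gives the same grasp; the last joint's range is limited). The gripper opens to 85 mm and grips with 20 to 120 N. Pads are 22 mm wide; open, the fingers measure 114 mm over their backs; the gripper's body (76 mm by 85 mm) begins 54 mm behind the grasp point. The pads swing forward as they close: fully open they stand 13 mm farther back than shut.
Start: joints at [-76.484, 18.392, -4.016, 83.108, 1.295, 78.541, -3.26], TCP at [0.143, 0.634, 0.231] pointing down, gripper open.
Joint ranges: [-163.93, 163.93], [-17.29, 119.83], [-79.2, 71.16], [3.27, 140.29], [-89.18, 269.18], [5.43, 117.66], [-154.24, 154.24]. Speed limits (degrees/s): [147.25, 147.25, 180, 180, 180, 180, 180].

INTERFACE

Orientations are given as [roll, pitch, yaw] about the fixed x, y, z axes, in that order (R = Rz(yaw) Ry(pitch) Rx(roll)).
In Python, from rig import manip gives the robot as it stands.
- The arm moves only by the shell command python3 -m creep 'ROWS' [FORCE]. ROWS is JSON, a list of rows, each an object with "jaw": the opening in per cent of the stroke, from 0 (shut) to 100 (fully open); "offset": the shift along the world's x, y, z in mm, a list of three; "angular": the turn, a rotation vector about the world's x, y, z in rad, a list of three. A call has 1 to 12 rows; each row shifts and turns the commanded pose from where the row before left it; what a row does not reach is not made up. A row lasts 1/10 s, in which the tool goes at most 50 mm and 8.59 degrees, less where a joint would pass 70% of its speed; a pose out of reach is approached as far as the arm can. A call with a gripper value outside its range is refused whole. The fingers move at their own pace and stop on an object; FORCE is the grip in N (left out, the last holds). Time passes only in rows, so rows that do not move let the fingers close. It gives the time, the measured TCP pose, the force, the opening and the grip force at its end, in the units of the state.
- manip.sense(): the state, without advancing time (a new reading comes with each control period).
- manip.read_camera(name): name is "scene" or "top" or "wrist"; returns a dict with "img" (400x640x3 uint8, red, green, blue), "fx", "fy", "cx", "cy" (pixels), "k1" (the pictures are not rectified: a ray, as slopes to the right and down, at radius r is drawn at 1 + k1 r^2 times it, then the intrinsics apply), "eye" and "orientation" of the camera in the world. Camera axes: x right, y down, z forward; pixel columns grow to the right and rows downward; lengths in m; the calibration is good to about 2 mm. A picture is of the moment at which its call begins. There is no depth.
- manip.sign_off(): hands the job in; it is judged then, once.
The state is a dict: "clock": time; "joint_pos": joint angles; "joint_velocities": joint speeds; "joint_torque": joint torques, N m; "tcp_pos": TCP position; "ee_rot": TCP orientation; "wrist_force": force on the tool from outside, world axes, zero at the start; "torque": the same for the moment, N m; "gripper_width": opening from 0.0 (shut) to 1.0 (fully open); "finger_force": force on a finger pad.
Only numpy, scipy, OpenCV 4.12 (cv2) and the standard library are available. Lean on these libraries where they do the work, as an engineer would, in place of code of your own. Each camera call takes 0.05 s, during which the arm holds its last target. There are 200 camera calls.

TASK

Before truing the wheels, lift the lids of all three stone cases and have all three standing wide open together before taking anything out, so you can compare what is in them; then find the case with the full-length square stones and lay every one of those flat on the floor of the steel tray, none on top of another. Leave the round stones and the worn short stubs in their cases, finish with every lid fully shut and its black tab pressed all the way home to lock it, and do not disturb the bottles, the cup or the wrench.

Things in the scene. Friction and masses are not known exactly. Their poses are not given: they have to be found in the camera images.
- case_a: fixed steel stone case, 120 (x) x 172 (y), 41 mm high shut, plus tab; may stand in any of three places. Origin: centre of underside; x points from the front to the hinge, which runs along y at x +60, z 13.5. Base: floor 5 thick; walls and two ribs (24 wide, along x) only reach z 13. Three slots along x at y -62, 0, +62: 38 wide, 110 long
- lid_a (a joint): lid hinge of that case: 0 = shut, grows as the lid swings up and away from the robot, 1.8 rad = stop. Stiff hinge: the lid stays at any angle; raising it by the tab takes about 5 N, pushing it shut 1 to 2 N. The lid is a cover 120 x 172 x 27 mm with 24 mm skirts
- tab_a_grip (a point): grip point of that lid's black push-lock tab, a block 24 (x) x 18 (y, along the hinge) x 30 (z) mm upright on the lid's top, 100 from the hinge line, 20 from the lid's front edge. The point is mid-block, 9 below its top; with the tab home it is 21 above the lid's top face, 48 above the hinge line; pulled out, up to 8 more. Axes turn with the lid
- tab_a (a joint): travel of that tab: 0 = pressed home into the lid (locked), up to 0.008 m = pulled out. Moves along the lid's normal with about 3 N of friction and stays where it is left; lifting the lid by the tab pulls it out first
- case_b: fixed steel stone case, 120 (x) x 172 (y), 41 mm high shut, plus tab; may stand in any of three places. Origin: centre of underside; x points from the front to the hinge, which runs along y at x +60, z 13.5. Base: floor 5 thick; walls and two ribs (24 wide, along x) only reach z 13. Three slots along x at y -62, 0, +62: 38 wide, 110 long
- lid_b (a joint): lid hinge of that case: 0 = shut, grows as the lid swings up and away from the robot, 1.8 rad = stop. Stiff hinge: the lid stays at any angle; raising it by the tab takes about 5 N, pushing it shut 1 to 2 N. The lid is a cover 120 x 172 x 27 mm with 24 mm skirts
- tab_b_grip (a point): grip point of that lid's black push-lock tab, a block 24 (x) x 18 (y, along the hinge) x 30 (z) mm upright on the lid's top, 100 from the hinge line, 20 from the lid's front edge. The point is mid-block, 9 below its top; with the tab home it is 21 above the lid's top face, 48 above the hinge line; pulled out, up to 8 more. Axes turn with the lid
- tab_b (a joint): travel of that tab: 0 = pressed home into the lid (locked), up to 0.008 m = pulled out. Moves along the lid's normal with about 3 N of friction and stays where it is left; lifting the lid by the tab pulls it out first
- case_c: fixed steel stone case, 120 (x) x 172 (y), 41 mm high shut, plus tab; may stand in any of three places. Origin: centre of underside; x points from the front to the hinge, which runs along y at x +60, z 13.5. Base: floor 5 thick; walls and two ribs (24 wide, along x) only reach z 13. Three slots along x at y -62, 0, +62: 38 wide, 110 long
- lid_c (a joint): lid hinge of that case: 0 = shut, grows as the lid swings up and away from the robot, 1.8 rad = stop. Stiff hinge: the lid stays at any angle; raising it by the tab takes about 5 N, pushing it shut 1 to 2 N. The lid is a cover 120 x 172 x 27 mm with 24 mm skirts
- tab_c_grip (a point): grip point of that lid's black push-lock tab, a block 24 (x) x 18 (y, along the hinge) x 30 (z) mm upright on the lid's top, 100 from the hinge line, 20 from the lid's front edge. The point is mid-block, 9 below its top; with the tab home it is 21 above the lid's top face, 48 above the hinge line; pulled out, up to 8 more. Axes turn with the lid
- tab_c (a joint): travel of that tab: 0 = pressed home into the lid (locked), up to 0.008 m = pulled out. Moves along the lid's normal with about 3 N of friction and stays where it is left; lifting the lid by the tab pulls it out first
- bar1_mid (a point): centre of a full-length square dressing stone, loose, 80 (x) x 28 x 28 mm, about 0.14 kg, grey; lies in a case slot along x at the start. May be absent
- bar2_mid (a point): centre of a full-length square dressing stone, loose, 80 (x) x 28 x 28 mm, about 0.14 kg, grey; lies in a case slot along x at the start. May be absent
- bar3_mid (a point): centre of a full-length square dressing stone, loose, 80 (x) x 28 x 28 mm, about 0.14 kg, grey; lies in a case slot along x at the start. May be absent
- round1_mid (a point): centre of a round dressing stone, loose, 80 (x) long, 28 mm diameter, grey; stays in its case. May be absent
- stub1_mid (a point): centre of a worn stub of square stone, loose, 36 (x) x 28 x 28 mm, grey; stays in its case. May be absent
- round2_mid (a point): centre of a round dressing stone, loose, 80 (x) long, 28 mm diameter, grey; stays in its case. May be absent
- stub2_mid (a point): centre of a worn stub of square stone, loose, 36 (x) x 28 x 28 mm, grey; stays in its case. May be absent
- tray: loose shallow steel tray, 115 (x) x 220 (y) x 14 high, 0.8 kg, walls and floor 4 thick. Origin: centre of its underside, z up
- oil_bottle: bystander: black bottle, 64 diameter, 190 high; origin under its centre
- coolant_bottle: bystander: white bottle with a red cap, 72 diameter, 200 high; origin under its centre
- jar: bystander: open steel cup, 72 diameter, 70 high; origin under its centre
- wrench: bystander: wrench 180 long lying flat; origin under its middle
There are look-alikes about, which are no part of the job. Leave any purple or yellow look-alike of the case_a alone.

How it is judged:
By the outcome, as a careful person would: the job done as asked, in the order asked, and still so for the second after the job is handed in, with the robot touching nothing.
Of bar1, bar2, bar3 only 2 to 3 are there at a start; the rules pass over those that are not, and their reading is None.
Of round1, round2 only 1 to 2 are there at a start; the rules pass over those that are not, and their reading is None.
Of stub1, stub2 only 1 to 2 are there at a start; the rules pass over those that are not, and their reading is None.
At some moment in a run one of tray, bar1, bar2, bar3 may be knocked a few centimetres aside while the robot is not near it.
Once in a run the grip may slacken for a moment while it holds something.
It also fails if it takes over 210 s, if anything falls off the work surface, if the arm or the gripper's body presses on something with over 40 N, if the wrist force passes 120 N, or if a joint passes its speed limit or range.

## Working session

There is one attempt and no reset: what is moved stays moved. The work goes in short steps, Python scripts to look and compute and a shell command to move; the robot and the scene stay as the last step left them, time stands still between calls to the robot, and variables do not carry over. Pictures are saved under pics/ and viewed, at most 14 in all, crops included, and the job is handed in when it is done.

```bash
ls; mkdir -p pics; cat > h.py <<'E'
import numpy as np,cv2,sys
from rig import manip
from scipy.spatial.transform import Rotation as Ro
def Rm(o):
    o=np.array(o,float)
    if o.shape==(3,3): return o
    if o.shape==(4,): return Ro.from_quat(o).as_matrix()
    return Ro.from_euler('xyz',o,degrees=True).as_matrix()
def grab(n,f=None):
    c=manip.read_camera(n)
    if f: cv2.imwrite('pics/'+f,c['img'][:,:,::-1])
    return c
def ray(c,u,v):
    d=np.array([(u-c['cx'])/c['fx'],(v-c['cy'])/c['fy']]);s=d.copy()
    for _ in range(20): s=d/(1+c['k1']*(s@s))
    return Rm(c['orientation'])@np.array([s[0],s[1],1])
def at(c,u,v,z):
    d=ray(c,u,v);e=np.array(c['eye']);return e+d*(z-e[2])/d[2]
def proj(c,p):
    q=Rm(c['orientation']).T@(np.array(p)-c['eye']);s=q[:2]/q[2];s=s*(1+c['k1']*(s@s))
    return np.array([s[0]*c['fx']+c['cx'],s[1]*c['fy']+c['cy']])
def st():
    s=manip.sense();print('t',s['clock'],'tcp',np.round(s['tcp_pos'],4),np.round(s['ee_rot'],1),'F',np.round(s['wrist_force'],1),'w',s['gripper_width'],s['finger_force'])
E
python3 - <<'E'
from h import *
for n in ['scene','top','wrist']:
    c=grab(n,n+'0.png');print(n,{k:c[k] for k in c if k!='img'})
    import pickle;pickle.dump(c,open(n+'0.pkl','wb'))
print(manip.sense())
a=cv2.imread('pics/scene0.png');b=cv2.imread('pics/top0.png');w=cv2.imread('pics/wrist0.png')
E
```

```text
pics
scene {'fx': 388.8951087567899, 'fy': 388.8951087567899, 'cx': 319.35773409870484, 'cy': 198.9350823407556, 'k1': -0.07114537102832308, 'eye': array([ 1.25700371, -0.60647607,  0.96542306]), 'orientation': array([-132.74995987,    0.24835042,   51.87815148])}
top {'fx': 397.4750953843158, 'fy': 397.4750953843158, 'cx': 317.572965112134, 'cy': 198.081927059236, 'k1': -0.02305816178876742, 'eye': array([0.21993744, 0.00513648, 1.34502719]), 'orientation': array([-167.37277527,    0.21550676,  -95.31328828])}
wrist {'fx': 315.77571658937063, 'fy': 315.77571658937063, 'cx': 320.3980047005877, 'cy': 197.60298458375564, 'k1': -0.03506745871127922, 'eye': array([0.06082005, 0.65154953, 0.3729943 ]), 'orientation': array([1.60954523e+02, 7.20239571e-02, 7.72799634e+01])}
{'clock': 0.15, 'joint_pos': array([-76.4820636 ,  18.43072321,  -4.01487518,  83.15985089,
         1.29394274,  78.54150852,  -3.26098185]), 'joint_velocities': array([-0.10023867, -0.02573703,  0.03226444, -0.23625288, -0.04980431,
       -0.11436154, -0.0061128 ]), 'joint_torque': array([-4.91327519e-04, -4.94086576e+01, -3.83151183e-01, -3.14686453e+01,
        1.30987397e-02,  8.22991395e-03,  1.05620643e-05]), 'tcp_pos': array([0.14296599, 0.6336538 , 0.23044976]), 'ee_rot': array([-1.79913075e+02,  4.30922144e-03,  1.67289667e+02]), 'wrist_force': array([0.01378434, 0.7941225 , 0.26773412]), 'torque': array([-0.0660864 , -0.04343256, -0.01421957]), 'finger_force': 0.0, 'gripper_width': 1.002008285255393}
```

View pics/top0.png

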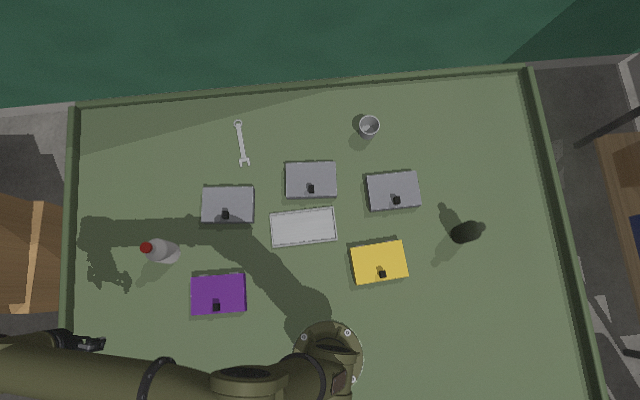

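View pics/scene0.png

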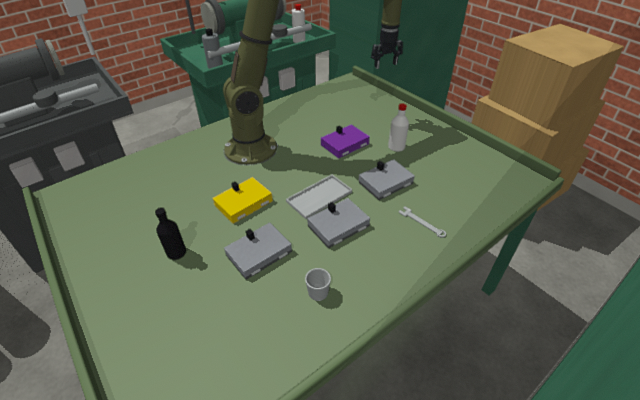

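Candidates for the cases (top view): grey (228,204), (311,180) and (393,190), plus the purple (218,294) and yellow (379,262) look-alikes. I choose the three grey ones. The tray is at (303,227). I'll take one close crop to check the corners.

```bash
python3 - <<'E'
import cv2
a=cv2.imread('pics/top0.png')[150:255,190:430]
cv2.imwrite('pics/top0c.png',cv2.resize(a,None,fx=3.33,fy=3.33,interpolation=cv2.INTER_CUBIC))
E
```

```text
(no output)
```

View pics/top0c.png

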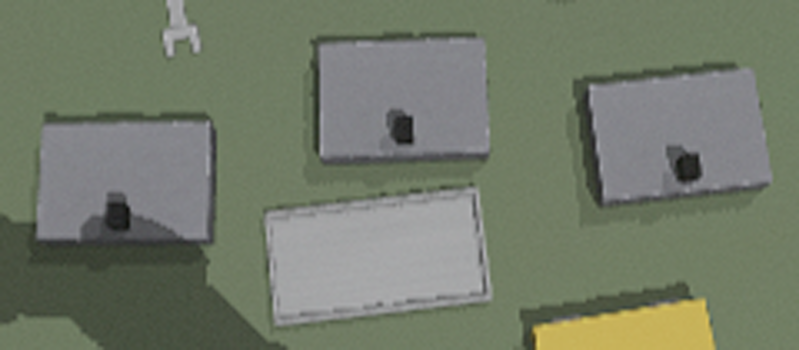

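The crop confirms three grey cases with black tabs (crop px (118,215), (402,128), (688,166)) and the tray between them. Next I fit poses to the lid corners.

```bash
cat > fit.py <<'E'
from h import *
from scipy.optimize import least_squares
def fit(c,px,hx,hy,z,guess):
    P=np.array([[hx,hy],[hx,-hy],[-hx,-hy],[-hx,hy]])
    def pts(q):
        cs,s=np.cos(q[2]),np.sin(q[2]);return np.c_[P@np.array([[cs,s],[-s,cs]])+q[:2],np.full(4,z)]
    r=least_squares(lambda q:np.concatenate([proj(c,p)-k for p,k in zip(pts(q),px)]),guess)
    return r.x,np.abs(r.fun).max()
E
python3 - <<'E'
from fit import *
import pickle
c=pickle.load(open('top0.pkl','rb'))
o={'L':[(43,122),(211,120),(211,239),(39,241)],'M':[(319,41),(486,38),(488,154),(321,157)],'R':[(590,86),(752,69),(770,183),(603,199)],'tray':[(265,211),(474,187),(491,298),(275,324)]}
for n,p in o.items():
    p=np.array(p)/3.33+[190,150]
    h=(.0575,.11,.014) if n=='tray' else (.06,.086,.0405)
    q,e=fit(c,p,*h,[*at(c,*p.mean(0),.04)[:2],0])
    print(n,q[:2].round(4),'yaw',np.degrees(q[2]).round(2),'err',e.round(2),'r',np.hypot(*q[:2]).round(3))
    cs,s=np.cos(q[2]),np.sin(q[2]);f=lambda x,y:q[:2]+[cs*x-s*y,s*x+cs*y]
    if n!='tray':print('  tab',f(-.04,0).round(4),'open',f(.132,0).round(4), 'tabpix top',((proj(c,[*f(-.04,0),.0705])-[190,150])*3.33).round())
E
```

```text
L [0.5191 0.285 ] yaw -4.27 err 0.57 r 0.592
  tab [0.4792 0.288 ] open [0.6508 0.2752] tabpix top [118. 214.]
M [ 0.5792 -0.0015] yaw -4.26 err 0.5 r 0.579
  tab [0.5393 0.0015] open [ 0.7109 -0.0113] tabpix top [403. 128.]
R [ 0.5147 -0.2762] yaw 0.32 err 0.79 r 0.584
  tab [ 0.4747 -0.2764] open [ 0.6467 -0.2755] tabpix top [690. 166.]
tray [0.4242 0.0405] yaw 1.55 err 0.8 r 0.426
```

```bash
python3 -m creep '[{"jaw":50,"offset":[0,0,35],"angular":[0,0,0]},{"jaw":50,"offset":[0,0,35],"angular":[0,0,0]},{"jaw":50,"offset":[30,-31,0],"angular":[0,0,0.015]},{"jaw":50,"offset":[34,-35,0],"angular":[0,0,0.015]},{"jaw":50,"offset":[34,-35,0],"angular":[0,0,0.015]},{"jaw":50,"offset":[34,-35,0],"angular":[0,0,0.015]},{"jaw":50,"offset":[34,-35,0],"angular":[0,0,0.015]},{"jaw":50,"offset":[34,-35,0],"angular":[0,0,0.015]},{"jaw":50,"offset":[34,-35,0],"angular":[0,0,0.015]},{"jaw":50,"offset":[34,-35,0],"angular":[0,0,0.015]},{"jaw":50,"offset":[34,-35,0],"angular":[0,0,0.015]},{"jaw":50,"offset":[34,-35,0],"angular":[0,0,0.012]}]' 40
python3 -m creep '[{"jaw":50,"offset":[0,0,-40],"angular":[0,0,0]},{"jaw":50,"offset":[0,0,-40],"angular":[0,0,0]},{"jaw":50,"offset":[0,0,-40],"angular":[0,0,0]},{"jaw":50,"offset":[0,0,-30],"angular":[0,0,0]},{"jaw":50,"offset":[0,0,0],"angular":[0,0,0]},{"jaw":50,"offset":[0,0,0],"angular":[0,0,0]}]'
python3 -c "
from h import *
st();c=grab('wrist','w1.png');print(proj(c,[.4792,.288,.0705]),proj(c,[.4792,.288,.0405]))"
```

```text
clock: 1.35
tcp_pos: [0.48, 0.2864, 0.3013]
ee_rot: [180.0, 0.0, 175.8]
wrist_force: [0.8, 0.9, -0.7]
gripper_width: 0.497
finger_force: 0.0
clock: 1.95
tcp_pos: [0.4791, 0.2881, 0.1517]
ee_rot: [-180.0, -0.0, 175.7]
wrist_force: [-0.3, -0.4, 0.4]
gripper_width: 0.494
finger_force: 0.0
t 1.95 tcp [0.4791 0.2881 0.1517] [-180.    -0.   175.7] F [-0.3 -0.4  0.4] w 0.4935161491233833 0.0
[321.26206833 206.37104698] [321.16541644 193.89406297]
```

View pics/w1.png

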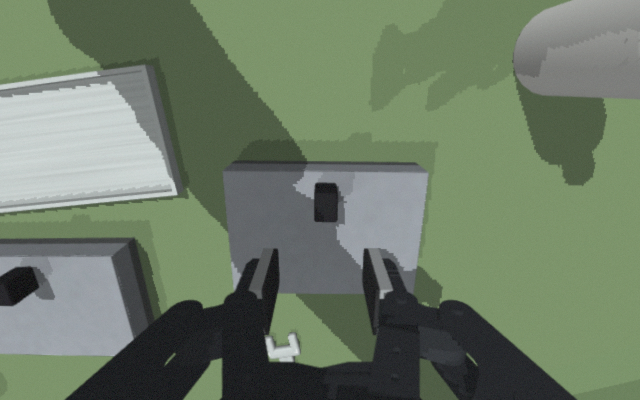

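The wrist view shows the tab at (326,203), between the fingers, about 3 mm to +y of my estimate. I'll shift by that, descend and grip.

```bash
python3 -m creep '[{"jaw":50,"offset":[0,3,-35],"angular":[0,0,0]},{"jaw":50,"offset":[0,0,-35],"angular":[0,0,0]},{"jaw":50,"offset":[0,0,-20],"angular":[0,0,0]},{"jaw":50,"offset":[0,0,-15],"angular":[0,0,0]},{"jaw":50,"offset":[0,0,0],"angular":[0,0,0]},{"jaw":0,"offset":[0,0,0],"angular":[0,0,0]},{"jaw":0,"offset":[0,0,0],"angular":[0,0,0]},{"jaw":0,"offset":[0,0,0],"angular":[0,0,0]},{"jaw":0,"offset":[0,0,0],"angular":[0,0,0]},{"jaw":0,"offset":[0,0,0],"angular":[0,0,0]}]' 40
python3 - <<'E'
import numpy as np
r=np.hypot(100,56);a0=np.arctan2(56,100)
prev=None
for th in range(0,105,8):
    a=a0+np.radians(th);p=r*np.array([-np.cos(a),np.sin(a)])
    if prev is not None: print(th,(p-prev).round(1))
    prev=p
E
```

```text
clock: 3.0
tcp_pos: [0.4803, 0.2919, 0.0476]
ee_rot: [179.9, 0.2, 175.7]
wrist_force: [2.7, 1.3, 2.3]
gripper_width: 0.204
finger_force: 42.4
8 [ 8.8 13.4]
16 [10.5 12. ]
24 [12.1 10.4]
32 [13.4  8.7]
40 [14.5  6.7]
48 [15.3  4.6]
56 [15.8  2.4]
64 [16.   0.2]
72 [15.9 -2. ]
80 [15.4 -4.2]
88 [14.7 -6.3]
96 [13.7 -8.3]
104 [ 12.4 -10.1]
```

```bash
python3 -m creep '[{"jaw":0,"offset":[0,0,4],"angular":[0,0,0]},{"jaw":0,"offset":[0,0,4],"angular":[0,0,0]},{"jaw":0,"offset":[4,0,6],"angular":[0,0,0]},{"jaw":0,"offset":[4.4,-0.5,6.7],"angular":[0,0,0]},{"jaw":0,"offset":[5,-0.5,6.2],"angular":[0,0,0]},{"jaw":0,"offset":[5.4,-0.4,5.8],"angular":[0,0,0]},{"jaw":0,"offset":[6,-0.4,5.4],"angular":[0,0,0]},{"jaw":0,"offset":[6.2,-0.5,5],"angular":[0,0,0]},{"jaw":0,"offset":[6.6,-0.5,4.5],"angular":[0,0,0]},{"jaw":0,"offset":[6.8,-0.5,4.2],"angular":[0,0,0]},{"jaw":0,"offset":[0,0,0],"angular":[0,0,0]}]' 40
python3 -c "
from h import *
c=grab('scene','s2.png');im=c['img'][120:270,300:460]
cv2.imwrite('pics/s2.png',cv2.resize(im[:,:,::-1],None,fx=3,fy=3))"
```

```text
clock: 4.1
tcp_pos: [0.522, 0.2883, 0.0981]
ee_rot: [-180.0, -0.2, 175.7]
wrist_force: [-3.8, 2.8, -1.3]
gripper_width: 0.199
finger_force: 39.7
```

View pics/s2.png

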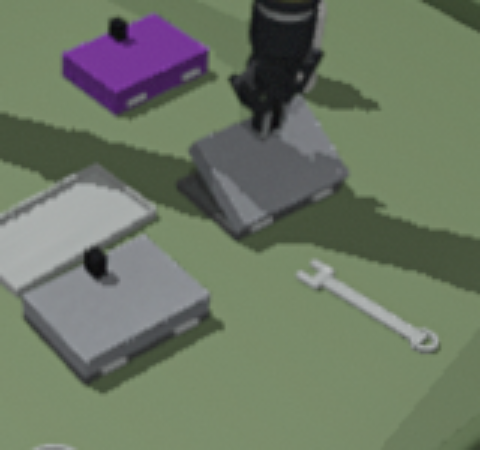

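Scene view: the left lid is raised about 30° in the grip at crop (265,125), with its neighbours untouched. I continue the arc to ~100°.

```bash
python3 -m creep '[{"jaw":0,"offset":[7.2,-0.5,3.6],"angular":[0,0,0]},{"jaw":0,"offset":[7.3,-0.6,3.1],"angular":[0,0,0]},{"jaw":0,"offset":[7.6,-0.6,2.6],"angular":[0,0,0]},{"jaw":0,"offset":[7.7,-0.6,2],"angular":[0,0,0]},{"jaw":0,"offset":[7.9,-0.6,1.5],"angular":[0,0,0]},{"jaw":0,"offset":[7.9,-0.6,0.9],"angular":[0,0,0]},{"jaw":0,"offset":[8,-0.6,0.4],"angular":[0,0,0]},{"jaw":0,"offset":[8,-0.6,-0.2],"angular":[0,0,0]},{"jaw":0,"offset":[8,-0.6,-0.8],"angular":[0,0,0]},{"jaw":0,"offset":[7.9,-0.6,-1.2],"angular":[0,0,0]}]' 40
python3 -m creep '[{"jaw":0,"offset":[7.8,-0.6,-1.9],"angular":[0,0,0]},{"jaw":0,"offset":[7.6,-0.6,-2.3],"angular":[0,0,0]},{"jaw":0,"offset":[7.4,-0.6,-3],"angular":[0,0,0]},{"jaw":0,"offset":[7.3,-0.5,-3.3],"angular":[0,0,0]},{"jaw":0,"offset":[7,-0.5,-4],"angular":[0,0,0]},{"jaw":0,"offset":[6.7,-0.5,-4.3],"angular":[0,0,0]},{"jaw":0,"offset":[6.3,-0.5,-5],"angular":[0,0,0]},{"jaw":0,"offset":[4,-0.3,-3.5],"angular":[0,0,0]},{"jaw":0,"offset":[0,0,0],"angular":[0,0,0]},{"jaw":0,"offset":[0,0,0],"angular":[0,0,0]}]' 40
```

```text
clock: 5.15
tcp_pos: [0.6005, 0.2817, 0.1117]
ee_rot: [-180.0, -0.1, 175.7]
wrist_force: [-4.6, 0.8, 5.2]
gripper_width: 0.203
finger_force: 40.9
clock: 6.15
tcp_pos: [0.6584, 0.2768, 0.0853]
ee_rot: [180.0, 0.4, 175.7]
wrist_force: [3.6, 0.2, 6.1]
gripper_width: 0.199
finger_force: 43.8
```

```bash
python3 -m creep '[{"jaw":50,"offset":[0,0,0],"angular":[0,0,0]},{"jaw":50,"offset":[0,0,0],"angular":[0,0,0]},{"jaw":50,"offset":[0,0,0],"angular":[0,0,0]},{"jaw":50,"offset":[0,0,20],"angular":[0,0,0]},{"jaw":50,"offset":[0,0,40],"angular":[0,0,0]},{"jaw":50,"offset":[0,0,45],"angular":[0,0,0]},{"jaw":50,"offset":[0,0,45],"angular":[0,0,0]},{"jaw":50,"offset":[-17,-39,0],"angular":[0,0,0]},{"jaw":50,"offset":[-17,-39,0],"angular":[0,0,0]},{"jaw":50,"offset":[-17,-39,0],"angular":[0,0,0]},{"jaw":50,"offset":[-17,-39,0],"angular":[0,0,0]},{"jaw":50,"offset":[-17,-39,0],"angular":[0,0,0]}]' 40
python3 -m creep '[{"jaw":50,"offset":[-17,-39,0],"angular":[0,0,0]},{"jaw":50,"offset":[-17,-39,0],"angular":[0,0,0]},{"jaw":50,"offset":[0,0,-40],"angular":[0,0,0]},{"jaw":50,"offset":[0,0,-40],"angular":[0,0,0]},{"jaw":50,"offset":[0,0,0],"angular":[0,0,0]},{"jaw":50,"offset":[0,0,0],"angular":[0,0,0]},{"jaw":50,"offset":[0,0,0],"angular":[0,0,0]}]'
python3 - <<'E'
from h import *
st();c=grab('wrist','w2.png')
p=proj(c,[.5393,.0015,.0705]);print(p)
g=c['img'].max(2);m=(g<45).astype(np.uint8);m[260:]=0
n,l,s,ce=cv2.connectedComponentsWithStats(m)
for i in range(1,n):
    if s[i,4]>100: print(s[i],ce[i].round())
E
```

```text
clock: 7.35
tcp_pos: [0.5686, 0.0812, 0.2323]
ee_rot: [-180.0, -0.1, 175.7]
wrist_force: [0.1, -0.7, 0.3]
gripper_width: 0.501
finger_force: 0.0
clock: 8.05
tcp_pos: [0.5374, 0.0051, 0.1548]
ee_rot: [180.0, 0.2, 175.8]
wrist_force: [-0.4, -0.1, -0.7]
gripper_width: 0.5
finger_force: 0.0
t 8.05 tcp [0.5374 0.0051 0.1548] [180.    0.2 175.8] F [-0.4 -0.1 -0.7] w 0.4999791766094045 0.0
[316.76263794 207.06664051]
[ 560   81   37  118 1457] [579. 156.]
[ 99 121  24  65 197] [110. 151.]
[618 173  22  27 445] [629. 186.]
[307 185  22  38 751] [318. 203.]
```

```bash
python3 -m creep '[{"jaw":50,"offset":[2,-3,-35],"angular":[0,0,0]},{"jaw":50,"offset":[0,0,-35],"angular":[0,0,0]},{"jaw":50,"offset":[0,0,-22],"angular":[0,0,0]},{"jaw":50,"offset":[0,0,-16],"angular":[0,0,0]},{"jaw":50,"offset":[0,0,0],"angular":[0,0,0]},{"jaw":0,"offset":[0,0,0],"angular":[0,0,0]},{"jaw":0,"offset":[0,0,0],"angular":[0,0,0]},{"jaw":0,"offset":[0,0,0],"angular":[0,0,0]},{"jaw":0,"offset":[0,0,0],"angular":[0,0,0]},{"jaw":0,"offset":[0,0,0],"angular":[0,0,0]}]' 40
python3 -m creep '[{"jaw":0,"offset":[0,0,4],"angular":[0,0,0]},{"jaw":0,"offset":[0,0,4],"angular":[0,0,0]},{"jaw":0,"offset":[4,0,6],"angular":[0,0,0]},{"jaw":0,"offset":[4.4,-0.5,6.7],"angular":[0,0,0]},{"jaw":0,"offset":[5,-0.5,6.2],"angular":[0,0,0]},{"jaw":0,"offset":[5.4,-0.4,5.8],"angular":[0,0,0]},{"jaw":0,"offset":[6,-0.4,5.4],"angular":[0,0,0]},{"jaw":0,"offset":[6.2,-0.5,5],"angular":[0,0,0]},{"jaw":0,"offset":[6.6,-0.5,4.5],"angular":[0,0,0]},{"jaw":0,"offset":[6.8,-0.5,4.2],"angular":[0,0,0]},{"jaw":0,"offset":[0,0,0],"angular":[0,0,0]}]' 40
```

```text
clock: 9.1
tcp_pos: [0.5397, 0.0026, 0.046]
ee_rot: [179.9, 0.2, 175.8]
wrist_force: [2.7, 2.0, 2.2]
gripper_width: 0.205
finger_force: 42.4
clock: 10.2
tcp_pos: [0.5802, 0.0002, 0.0962]
ee_rot: [179.9, -0.4, 175.8]
wrist_force: [-5.2, 5.2, -0.1]
gripper_width: 0.202
finger_force: 40.0
```

```bash
python3 -m creep '[{"jaw":0,"offset":[7.2,-0.5,3.6],"angular":[0,0,0]},{"jaw":0,"offset":[7.3,-0.6,3.1],"angular":[0,0,0]},{"jaw":0,"offset":[7.6,-0.6,2.6],"angular":[0,0,0]},{"jaw":0,"offset":[7.7,-0.6,2],"angular":[0,0,0]},{"jaw":0,"offset":[7.9,-0.6,1.5],"angular":[0,0,0]},{"jaw":0,"offset":[7.9,-0.6,0.9],"angular":[0,0,0]},{"jaw":0,"offset":[8,-0.6,0.4],"angular":[0,0,0]},{"jaw":0,"offset":[8,-0.6,-0.2],"angular":[0,0,0]},{"jaw":0,"offset":[8,-0.6,-0.8],"angular":[0,0,0]},{"jaw":0,"offset":[7.9,-0.6,-1.2],"angular":[0,0,0]}]' 40
python3 -m creep '[{"jaw":0,"offset":[7.8,-0.6,-1.9],"angular":[0,0,0]},{"jaw":0,"offset":[7.6,-0.6,-2.3],"angular":[0,0,0]},{"jaw":0,"offset":[7.4,-0.6,-3],"angular":[0,0,0]},{"jaw":0,"offset":[7.3,-0.5,-3.3],"angular":[0,0,0]},{"jaw":0,"offset":[7,-0.5,-4],"angular":[0,0,0]},{"jaw":0,"offset":[6.7,-0.5,-4.3],"angular":[0,0,0]},{"jaw":0,"offset":[6.3,-0.5,-5],"angular":[0,0,0]},{"jaw":0,"offset":[4,-0.3,-3.5],"angular":[0,0,0]},{"jaw":0,"offset":[0,0,0],"angular":[0,0,0]},{"jaw":0,"offset":[0,0,0],"angular":[0,0,0]}]' 40
```

```text
clock: 11.2
tcp_pos: [0.6595, -0.0044, 0.1103]
ee_rot: [179.8, -0.1, 175.8]
wrist_force: [-4.6, 7.0, 7.7]
gripper_width: 0.199
finger_force: 42.0
clock: 12.2
tcp_pos: [0.7173, -0.0077, 0.0843]
ee_rot: [179.7, 0.4, 175.8]
wrist_force: [3.6, 7.3, 4.1]
gripper_width: 0.203
finger_force: 45.0
```

```bash
python3 -m creep '[{"jaw":50,"offset":[0,0,0],"angular":[0,0,0]},{"jaw":50,"offset":[0,0,0],"angular":[0,0,0]},{"jaw":50,"offset":[0,0,0],"angular":[0,0,0]},{"jaw":50,"offset":[0,0,20],"angular":[0,0,0]},{"jaw":50,"offset":[0,0,40],"angular":[0,0,0]},{"jaw":50,"offset":[0,0,45],"angular":[0,0,0]},{"jaw":50,"offset":[0,0,45],"angular":[0,0,0]},{"jaw":50,"offset":[-30,-33.5,0],"angular":[0,0,0.01]},{"jaw":50,"offset":[-30,-33.5,0],"angular":[0,0,0.01]},{"jaw":50,"offset":[-30,-33.5,0],"angular":[0,0,0.01]},{"jaw":50,"offset":[-30,-33.5,0],"angular":[0,0,0.01]},{"jaw":50,"offset":[-30,-33.5,0],"angular":[0,0,0.01]}]' 40
python3 -m creep '[{"jaw":50,"offset":[-30,-33.5,0],"angular":[0,0,0.01]},{"jaw":50,"offset":[-30,-33.5,0],"angular":[0,0,0.01]},{"jaw":50,"offset":[-30,-33.5,0],"angular":[0,0,0.01]},{"jaw":50,"offset":[0,0,-40],"angular":[0,0,0]},{"jaw":50,"offset":[0,0,-40],"angular":[0,0,0]},{"jaw":50,"offset":[0,0,0],"angular":[0,0,0]},{"jaw":50,"offset":[0,0,0],"angular":[0,0,0]},{"jaw":50,"offset":[0,0,0],"angular":[0,0,0]}]'
python3 - <<'E'
from h import *
st();c=grab('wrist','w3.png')
p=proj(c,[.4747,-.2764,.0555]);print(p,manip.sense()['joint_pos'].round())
g=c['img'].max(2);m=(g<45).astype(np.uint8);m[260:]=0
n,l,s,ce=cv2.connectedComponentsWithStats(m)
for i in range(1,n):
    if s[i,4]>100: print(s[i],ce[i].round())
E
```

```text
clock: 13.4
tcp_pos: [0.5621, -0.1813, 0.2312]
ee_rot: [-180.0, -0.0, 178.5]
wrist_force: [0.7, -0.5, -0.4]
gripper_width: 0.503
finger_force: 0.0
clock: 14.2
tcp_pos: [0.4753, -0.2803, 0.1533]
ee_rot: [-179.9, 0.2, -179.7]
wrist_force: [0.1, -0.8, 1.2]
gripper_width: 0.502
finger_force: 0.0
t 14.2 tcp [ 0.4753 -0.2803  0.1533] [-179.9    0.2 -179.7] F [ 0.1 -0.8  1.2] w 0.5015518165451937 0.0
[326.35561937 198.04510595] [ -3.  10.  34. 104.  -6.  67. 123.]
[   0    0  122   76 8426] [57. 37.]
[316 182  22  37 785] [326. 200.]
[599 234  39  26 724] [618. 247.]
[561 246  15  14 106] [569. 254.]
```

```bash
python3 -m creep '[{"jaw":50,"offset":[-0.5,3.5,-35],"angular":[0,0,0]},{"jaw":50,"offset":[0,0,-35],"angular":[0,0,0]},{"jaw":50,"offset":[0,0,-21],"angular":[0,0,0]},{"jaw":50,"offset":[0,0,-16],"angular":[0,0,0]},{"jaw":50,"offset":[0,0,0],"angular":[0,0,0]},{"jaw":0,"offset":[0,0,0],"angular":[0,0,0]},{"jaw":0,"offset":[0,0,0],"angular":[0,0,0]},{"jaw":0,"offset":[0,0,0],"angular":[0,0,0]},{"jaw":0,"offset":[0,0,0],"angular":[0,0,0]},{"jaw":0,"offset":[0,0,0],"angular":[0,0,0]}]' 40
python3 -m creep '[{"jaw":0,"offset":[0,0,4],"angular":[0,0,0]},{"jaw":0,"offset":[0,0,4],"angular":[0,0,0]},{"jaw":0,"offset":[4,0,6],"angular":[0,0,0]},{"jaw":0,"offset":[4.4,0,6.7],"angular":[0,0,0]},{"jaw":0,"offset":[5,0,6.2],"angular":[0,0,0]},{"jaw":0,"offset":[5.4,0,5.8],"angular":[0,0,0]},{"jaw":0,"offset":[6,0,5.4],"angular":[0,0,0]},{"jaw":0,"offset":[6.2,0,5],"angular":[0,0,0]},{"jaw":0,"offset":[6.6,0,4.5],"angular":[0,0,0]},{"jaw":0,"offset":[6.8,0,4.2],"angular":[0,0,0]},{"jaw":0,"offset":[0,0,0],"angular":[0,0,0]}]' 40
```

```text
clock: 15.25
tcp_pos: [0.4749, -0.276, 0.0453]
ee_rot: [-180.0, 0.2, -179.7]
wrist_force: [1.5, 1.2, 4.7]
gripper_width: 0.205
finger_force: 42.8
clock: 16.35
tcp_pos: [0.5173, -0.2753, 0.097]
ee_rot: [179.9, -0.2, -179.7]
wrist_force: [-6.2, 3.6, 1.4]
gripper_width: 0.203
finger_force: 40.2
```

Finish the arc, release, raise and clear the view to the robot's side, then look at all three.

```bash
python3 -m creep '[{"jaw":0,"offset":[7.2,0,3.6],"angular":[0,0,0]},{"jaw":0,"offset":[7.3,0,3.1],"angular":[0,0,0]},{"jaw":0,"offset":[7.6,0,2.6],"angular":[0,0,0]},{"jaw":0,"offset":[7.7,0,2],"angular":[0,0,0]},{"jaw":0,"offset":[7.9,0,1.5],"angular":[0,0,0]},{"jaw":0,"offset":[7.9,0,0.9],"angular":[0,0,0]},{"jaw":0,"offset":[8,0,0.4],"angular":[0,0,0]},{"jaw":0,"offset":[8,0,-0.2],"angular":[0,0,0]},{"jaw":0,"offset":[8,0,-0.8],"angular":[0,0,0]},{"jaw":0,"offset":[7.9,0,-1.2],"angular":[0,0,0]}]' 40
python3 -m creep '[{"jaw":0,"offset":[7.8,0,-1.9],"angular":[0,0,0]},{"jaw":0,"offset":[7.6,0,-2.3],"angular":[0,0,0]},{"jaw":0,"offset":[7.4,0,-3],"angular":[0,0,0]},{"jaw":0,"offset":[7.3,0,-3.3],"angular":[0,0,0]},{"jaw":0,"offset":[7,0,-4],"angular":[0,0,0]},{"jaw":0,"offset":[6.7,0,-4.3],"angular":[0,0,0]},{"jaw":0,"offset":[6.3,0,-5],"angular":[0,0,0]},{"jaw":0,"offset":[4,0,-3.5],"angular":[0,0,0]},{"jaw":0,"offset":[0,0,0],"angular":[0,0,0]},{"jaw":0,"offset":[0,0,0],"angular":[0,0,0]}]' 40
python3 -m creep '[{"jaw":50,"offset":[0,0,0],"angular":[0,0,0]},{"jaw":50,"offset":[0,0,0],"angular":[0,0,0]},{"jaw":50,"offset":[0,0,0],"angular":[0,0,0]},{"jaw":50,"offset":[0,0,20],"angular":[0,0,0]},{"jaw":50,"offset":[0,0,45],"angular":[0,0,0]},{"jaw":50,"offset":[0,0,45],"angular":[0,0,0]},{"jaw":50,"offset":[0,0,45],"angular":[0,0,0]},{"jaw":50,"offset":[-40,20,30],"angular":[0,0,0]},{"jaw":50,"offset":[-40,30,20],"angular":[0,0,0]},{"jaw":50,"offset":[-40,30,0],"angular":[0,0,0]},{"jaw":50,"offset":[-30,30,0],"angular":[0,0,0]},{"jaw":50,"offset":[0,0,0],"angular":[0,0,0]}]' 40
python3 - <<'E'
from h import *
import pickle
c=grab('top');pickle.dump(c,open('top4.pkl','wb'))
cv2.imwrite('pics/top4.png',cv2.resize(c['img'][130:265,190:430,::-1],None,fx=3.33,fy=3.33,interpolation=cv2.INTER_CUBIC))
E
```

```text
clock: 17.35
tcp_pos: [0.5964, -0.2739, 0.1104]
ee_rot: [179.8, 0.0, -179.7]
wrist_force: [-5.0, 6.0, 5.6]
gripper_width: 0.203
finger_force: 41.0
clock: 18.35
tcp_pos: [0.6545, -0.2727, 0.084]
ee_rot: [179.8, 0.5, -179.5]
wrist_force: [2.7, 4.3, 2.7]
gripper_width: 0.208
finger_force: 43.6
clock: 19.55
tcp_pos: [0.5023, -0.166, 0.2824]
ee_rot: [179.7, 0.0, -179.5]
wrist_force: [0.4, 0.4, -1.3]
gripper_width: 0.497
finger_force: 0.0
```

View pics/top4.png

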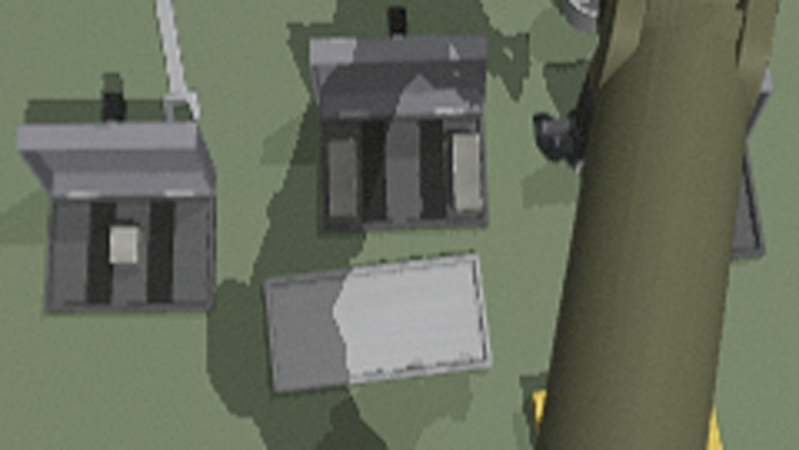

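The left case holds one stub (crop (124,245)). The middle case holds two long stones (342,178) and (467,172), and the right case is hidden by the arm. A wrist view should show both the middle and the right.

```bash
python3 - <<'E'
from h import *
import pickle
c=grab('wrist','w5.png');pickle.dump(c,open('w5.pkl','wb'))
st()
E
```

```text
t 19.65 tcp [ 0.5052 -0.1695  0.2828] [ 1.800e+02  1.000e-01 -1.797e+02] F [ 1.  -0.2  0.1] w 0.5029818410992495 0.0
```

View pics/w5.png

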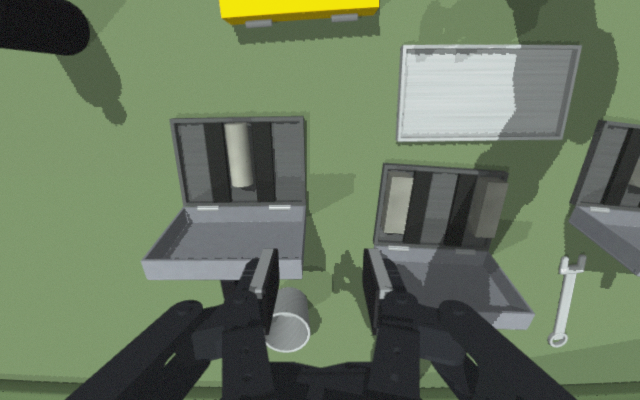

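The right case holds a round stone at (239,155). The middle case holds two flat-topped full-length square stones at (398,206) and (487,208). All lids stand wide open. Next I measure the bars and re-check the tray.

```bash
python3 - <<'E'
from fit import *
import pickle
c=pickle.load(open('top4.pkl','rb'));w=pickle.load(open('w5.pkl','rb'))
for u in [(342,178),(467,172)]: print('top',at(c,u[0]/3.33+190,u[1]/3.33+130,.033).round(4))
for u in [(398,206),(487,208)]: print('wrist',at(w,*u,.033).round(4))
q=np.radians(-4.27);R=np.array([[np.cos(q),-np.sin(q)],[np.sin(q),np.cos(q)]])
for y in (-.062,.062): print('slot',(R@[0,y]+[.5795,-.0005]).round(4))
p=np.array([(265,283),(474,254),(490,363),(276,391)])/3.33+[190,130]
print('tray',fit(c,p,.0575,.11,.014,[.42,.04,0]))
print('tray w',fit(w,[(579,46),(404,46),(399,140),(563,141)][::1] and [(563,141),(399,140),(404,46),(579,46)],.0575,.11,.014,[.42,.04,0]))
E
```

```text
top [0.5719 0.0626 0.033 ]
top [ 0.5663 -0.0656  0.033 ]
wrist [ 0.5672 -0.0643  0.033 ]
wrist [0.5695 0.0566 0.033 ]
slot [ 0.5749 -0.0623]
slot [0.5841 0.0613]
tray (array([0.42308403, 0.04062221, 0.04100532]), np.float64(0.7306422140359814))
tray w (array([0.424883  , 0.04129856, 0.02272677]), np.float64(2.82840579440699))
```

```bash
python3 -m creep '[{"jaw":55,"offset":[15.5,26,0],"angular":[0,0,-0.02]},{"jaw":55,"offset":[15.5,26,0],"angular":[0,0,-0.02]},{"jaw":55,"offset":[15.5,26,0],"angular":[0,0,-0.02]},{"jaw":55,"offset":[15.5,26.5,0],"angular":[0,0,-0.02]},{"jaw":55,"offset":[0,0,-45],"angular":[0,0,0]},{"jaw":55,"offset":[0,0,-45],"angular":[0,0,0]},{"jaw":55,"offset":[0,0,-45],"angular":[0,0,0]},{"jaw":55,"offset":[0,0,-45],"angular":[0,0,0]},{"jaw":55,"offset":[0,0,-45],"angular":[0,0,0]},{"jaw":55,"offset":[0,0,-25],"angular":[0,0,0]},{"jaw":55,"offset":[0,0,-16],"angular":[0,0,0]},{"jaw":55,"offset":[0,0,0],"angular":[0,0,0]}]' 40
python3 -m creep '[{"jaw":0,"offset":[0,0,0],"angular":[0,0,0]},{"jaw":0,"offset":[0,0,0],"angular":[0,0,0]},{"jaw":0,"offset":[0,0,0],"angular":[0,0,0]},{"jaw":0,"offset":[0,0,0],"angular":[0,0,0]},{"jaw":0,"offset":[0,0,0],"angular":[0,0,0]}]' 50
```

```text
clock: 20.85
tcp_pos: [0.5663, -0.0663, 0.0136]
ee_rot: [-179.9, -0.2, 175.6]
wrist_force: [0.3, -0.4, -0.0]
gripper_width: 0.55
finger_force: 0.0
clock: 21.35
tcp_pos: [0.5687, -0.0653, 0.0176]
ee_rot: [180.0, 0.2, 175.7]
wrist_force: [0.6, -0.6, 5.6]
gripper_width: 0.315
finger_force: 51.8
```

```bash
python3 -m creep '[{"jaw":0,"offset":[0,0,20],"angular":[0,0,0]},{"jaw":0,"offset":[0,0,40],"angular":[0,0,0]},{"jaw":0,"offset":[0,0,40],"angular":[0,0,0]},{"jaw":0,"offset":[-35,10,0],"angular":[0,0,0]},{"jaw":0,"offset":[-35,10,0],"angular":[0,0,0]},{"jaw":0,"offset":[-35,10,0],"angular":[0,0,0]},{"jaw":0,"offset":[-35,11,0],"angular":[0,0,0]},{"jaw":0,"offset":[0,0,0],"angular":[0,0,0]},{"jaw":0,"offset":[0,0,0],"angular":[0,0,0]}]' 50
python3 - <<'E'
from h import *
import pickle
c=grab('wrist','w6.png');st()
t=grab('top');pickle.dump(t,open('top6.pkl','wb'))
a=cv2.resize(c['img'],(480,300));b=cv2.resize(t['img'][130:265,190:430],(480,270))
cv2.imwrite('pics/m6.png',np.vstack([a,b])[:,:,::-1])
E
```

```text
clock: 22.25
tcp_pos: [0.4267, -0.0237, 0.1161]
ee_rot: [179.9, 0.0, 175.8]
wrist_force: [-0.6, -0.8, -1.3]
gripper_width: 0.313
finger_force: 50.8
t 22.3 tcp [ 0.4277 -0.0241  0.1163] [1.800e+02 1.000e-01 1.757e+02] F [ 0.3 -0.1 -1.6] w 0.3151259384193066 50.81920802593231
```

View pics/m6.png

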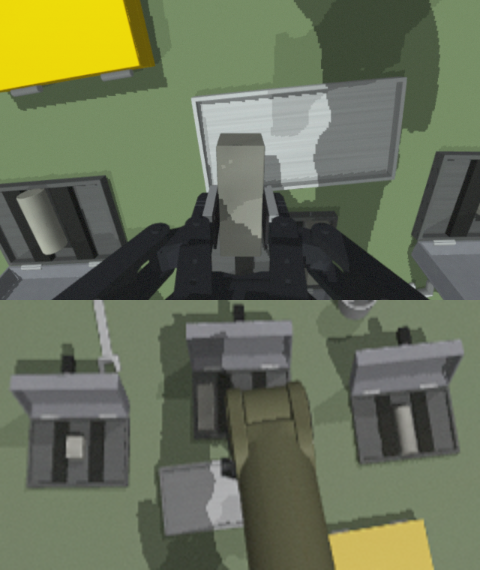

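The bar is held level at (240,195), the tray is unmoved, and the stub and round stone are in their own cases. I lower and release.

```bash
python3 -m creep '[{"jaw":0,"offset":[-3,0,-35],"angular":[0,0,0]},{"jaw":0,"offset":[0,0,-35],"angular":[0,0,0]},{"jaw":0,"offset":[0,0,-18],"angular":[0,0,0]},{"jaw":0,"offset":[0,0,-6],"angular":[0,0,0]},{"jaw":0,"offset":[0,0,-3],"angular":[0,0,0]},{"jaw":0,"offset":[0,0,0],"angular":[0,0,0]},{"jaw":0,"offset":[0,0,0],"angular":[0,0,0]}]' 50
```

```text
clock: 23.05
tcp_pos: [0.4254, -0.0241, 0.0199]
ee_rot: [180.0, 0.1, 175.7]
wrist_force: [0.0, 0.5, -1.3]
gripper_width: 0.315
finger_force: 50.8
```

```bash
python3 -m creep '[{"jaw":0,"offset":[0,0,-2.5],"angular":[0,0,0]},{"jaw":0,"offset":[0,0,0],"angular":[0,0,0]},{"jaw":50,"offset":[0,0,0],"angular":[0,0,0]},{"jaw":50,"offset":[0,0,0],"angular":[0,0,0]},{"jaw":50,"offset":[0,0,0],"angular":[0,0,0]},{"jaw":55,"offset":[0,0,25],"angular":[0,0,0]},{"jaw":55,"offset":[0,0,40],"angular":[0,0,0]},{"jaw":55,"offset":[0,0,40],"angular":[0,0,0]},{"jaw":55,"offset":[36,21,0],"angular":[0,0,0]},{"jaw":55,"offset":[36,21,0],"angular":[0,0,0]},{"jaw":55,"offset":[36,21,0],"angular":[0,0,0]},{"jaw":55,"offset":[36,21,0],"angular":[0,0,0]}]' 50
python3 -m creep '[{"jaw":55,"offset":[0,0,0],"angular":[0,0,0]},{"jaw":55,"offset":[0,0,0],"angular":[0,0,0]}]' 50
python3 - <<'E'
from h import *
c=grab('wrist','w7.png');st();print(proj(c,[.571,.061,.033]))
E
```

```text
clock: 24.25
tcp_pos: [0.5697, 0.0611, 0.1218]
ee_rot: [180.0, 0.0, 175.7]
wrist_force: [0.8, 0.1, 0.4]
gripper_width: 0.551
finger_force: 0.0
clock: 24.45
tcp_pos: [0.5682, 0.0602, 0.1207]
ee_rot: [-179.9, -0.1, 175.8]
wrist_force: [-1.2, -0.4, -0.3]
gripper_width: 0.549
finger_force: 0.0
t 24.5 tcp [0.5676 0.0593 0.1209] [-1.799e+02 -1.000e-01  1.757e+02] F [-0.6 -0.7  0.5] w 0.5485005560282542 0.0
[322.74639602 206.69091   ]
```

View pics/w7.png

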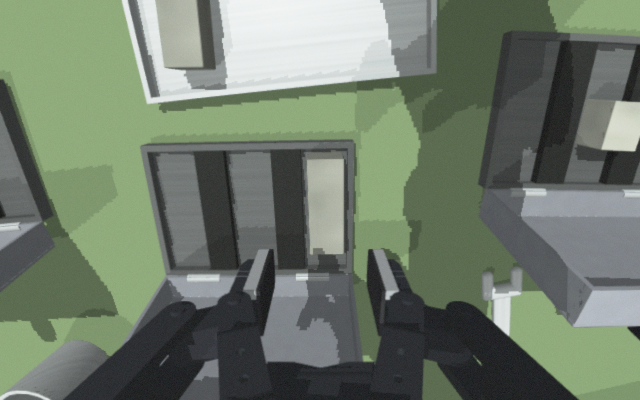

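The first bar lies flat in the tray at (183,35). The second is centred between the fingers at (326,204). Pick it.

```bash
python3 -m creep '[{"jaw":55,"offset":[3,3,-40],"angular":[0,0,0]},{"jaw":55,"offset":[0,0,-30],"angular":[0,0,0]},{"jaw":55,"offset":[0,0,-20],"angular":[0,0,0]},{"jaw":55,"offset":[0,0,-13],"angular":[0,0,0]},{"jaw":55,"offset":[0,0,0],"angular":[0,0,0]},{"jaw":0,"offset":[0,0,0],"angular":[0,0,0]},{"jaw":0,"offset":[0,0,0],"angular":[0,0,0]},{"jaw":0,"offset":[0,0,0],"angular":[0,0,0]},{"jaw":0,"offset":[0,0,0],"angular":[0,0,0]},{"jaw":0,"offset":[0,0,0],"angular":[0,0,0]}]' 50
python3 -m creep '[{"jaw":0,"offset":[0,0,20],"angular":[0,0,0]},{"jaw":0,"offset":[0,0,40],"angular":[0,0,0]},{"jaw":0,"offset":[0,0,40],"angular":[0,0,0]},{"jaw":0,"offset":[-36,10,0],"angular":[0,0,0]},{"jaw":0,"offset":[-36,10,0],"angular":[0,0,0]},{"jaw":0,"offset":[-36,10,0],"angular":[0,0,0]},{"jaw":0,"offset":[-38,10,0],"angular":[0,0,0]},{"jaw":0,"offset":[0,0,0],"angular":[0,0,0]},{"jaw":0,"offset":[0,0,0],"angular":[0,0,0]}]' 50
python3 - <<'E'
from h import *
c=grab('wrist');st()
t=grab('top')
a=cv2.resize(c['img'],(480,300));b=cv2.resize(t['img'][130:265,190:430],(480,270))
cv2.imwrite('pics/m8.png',np.vstack([a,b])[:,:,::-1])
E
```

```text
clock: 25.5
tcp_pos: [0.5724, 0.063, 0.0201]
ee_rot: [179.9, 0.1, 175.7]
wrist_force: [-1.1, -1.1, 7.0]
gripper_width: 0.312
finger_force: 51.4
clock: 26.4
tcp_pos: [0.4249, 0.1032, 0.1188]
ee_rot: [179.9, 0.1, 175.8]
wrist_force: [1.6, -0.2, -0.8]
gripper_width: 0.31
finger_force: 50.4
t 26.45 tcp [0.4258 0.1029 0.1189] [1.800e+02 1.000e-01 1.757e+02] F [-0.6  0.8 -1.4] w 0.31061338253793175 50.39036750793457
```

View pics/m8.png

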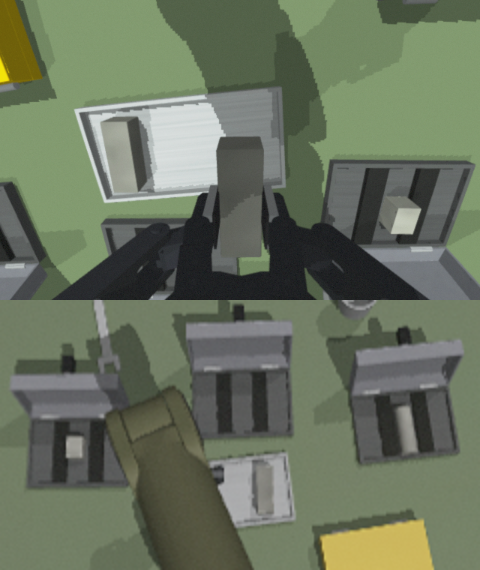

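The second bar is held level, the middle case is empty, and the tray has not moved. Lower it.

```bash
python3 -m creep '[{"jaw":0,"offset":[-2,0,-35],"angular":[0,0,0]},{"jaw":0,"offset":[0,0,-35],"angular":[0,0,0]},{"jaw":0,"offset":[0,0,-18],"angular":[0,0,0]},{"jaw":0,"offset":[0,0,-8],"angular":[0,0,0]},{"jaw":0,"offset":[0,0,-3.5],"angular":[0,0,0]},{"jaw":0,"offset":[0,0,0],"angular":[0,0,0]},{"jaw":50,"offset":[0,0,0],"angular":[0,0,0]},{"jaw":50,"offset":[0,0,0],"angular":[0,0,0]},{"jaw":50,"offset":[0,0,0],"angular":[0,0,0]},{"jaw":50,"offset":[0,0,0],"angular":[0,0,0]}]' 50
python3 -m creep '[{"jaw":50,"offset":[0,0,25],"angular":[0,0,0]},{"jaw":50,"offset":[0,0,45],"angular":[0,0,0]},{"jaw":50,"offset":[0,0,45],"angular":[0,0,0]},{"jaw":50,"offset":[0,0,45],"angular":[0,0,0]},{"jaw":50,"offset":[0,0,45],"angular":[0,0,0]},{"jaw":50,"offset":[40,25,0],"angular":[0,0,0]},{"jaw":50,"offset":[40,30,0],"angular":[0,0,0]},{"jaw":50,"offset":[0,0,0],"angular":[0,0,0]},{"jaw":50,"offset":[0,0,0],"angular":[0,0,0]}]' 50
python3 - <<'E'
from h import *
st()
c=grab('wrist');t=grab('top')
a=cv2.resize(c['img'],(480,300));b=cv2.resize(t['img'][130:265,190:430],(480,270))
cv2.imwrite('pics/m9.png',np.vstack([a,b])[:,:,::-1])
E
```

```text
clock: 27.5
tcp_pos: [0.4236, 0.1031, 0.0193]
ee_rot: [180.0, 0.1, 175.7]
wrist_force: [0.2, -0.3, 0.3]
gripper_width: 0.5
finger_force: 0.0
clock: 28.4
tcp_pos: [0.503, 0.1582, 0.2228]
ee_rot: [-179.9, -0.1, 175.8]
wrist_force: [0.1, 0.2, 0.0]
gripper_width: 0.496
finger_force: 0.0
t 28.4 tcp [0.503  0.1582 0.2228] [-1.799e+02 -1.000e-01  1.758e+02] F [0.1 0.2 0. ] w 0.495887300571546 0.0
```

View pics/m9.png

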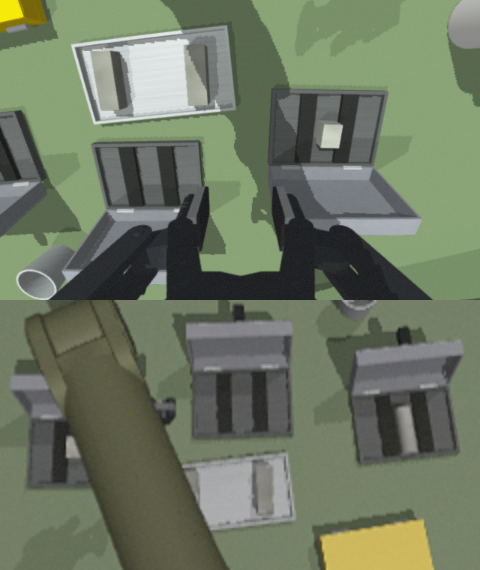

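Both bars lie flat and apart in the tray (wrist crop (108,80) and (198,75)); no third bar appears in any case. Now close the left lid by reversing its arc.

```bash
python3 -m creep '[{"jaw":50,"offset":[31,23.5,12],"angular":[0,0,0]},{"jaw":50,"offset":[31,23.5,0],"angular":[0,0,0]},{"jaw":50,"offset":[31,23.5,0],"angular":[0,0,0]},{"jaw":50,"offset":[31,24,0],"angular":[0,0,0]},{"jaw":50,"offset":[31,24,0],"angular":[0,0,0]},{"jaw":50,"offset":[0,0,0],"angular":[0,0,0]},{"jaw":50,"offset":[0,0,-45],"angular":[0,0,0]},{"jaw":50,"offset":[0,0,-45],"angular":[0,0,0]},{"jaw":50,"offset":[0,0,-40],"angular":[0,0,0]},{"jaw":50,"offset":[0,0,-20],"angular":[0,0,0]},{"jaw":50,"offset":[0,0,0],"angular":[0,0,0]}]' 40
python3 -m creep '[{"jaw":0,"offset":[0,0,0],"angular":[0,0,0]},{"jaw":0,"offset":[0,0,0],"angular":[0,0,0]},{"jaw":0,"offset":[0,0,0],"angular":[0,0,0]},{"jaw":0,"offset":[0,0,0],"angular":[0,0,0]},{"jaw":0,"offset":[0,0,0],"angular":[0,0,0]}]' 40
```

```text
clock: 29.6
tcp_pos: [0.6549, 0.2741, 0.0829]
ee_rot: [-179.8, -0.3, 175.6]
wrist_force: [-0.2, -0.1, 0.5]
gripper_width: 0.496
finger_force: 0.0
clock: 30.1
tcp_pos: [0.6601, 0.2766, 0.0886]
ee_rot: [179.9, 0.3, 175.7]
wrist_force: [1.5, -1.6, 6.2]
gripper_width: 0.202
finger_force: 40.9
```

```bash
python3 -m creep '[{"jaw":0,"offset":[-4,0.3,3.5],"angular":[0,0,0]},{"jaw":0,"offset":[-6.3,0.5,5],"angular":[0,0,0]},{"jaw":0,"offset":[-6.7,0.5,4.3],"angular":[0,0,0]},{"jaw":0,"offset":[-7,0.5,4],"angular":[0,0,0]},{"jaw":0,"offset":[-7.3,0.5,3.3],"angular":[0,0,0]},{"jaw":0,"offset":[-7.4,0.6,3],"angular":[0,0,0]},{"jaw":0,"offset":[-7.6,0.6,2.3],"angular":[0,0,0]},{"jaw":0,"offset":[-7.8,0.6,1.9],"angular":[0,0,0]},{"jaw":0,"offset":[-7.9,0.6,1.2],"angular":[0,0,0]},{"jaw":0,"offset":[-8,0.6,0.8],"angular":[0,0,0]}]' 40
python3 -m creep '[{"jaw":0,"offset":[-8,0.6,0.2],"angular":[0,0,0]},{"jaw":0,"offset":[-8,0.6,-0.4],"angular":[0,0,0]},{"jaw":0,"offset":[-7.9,0.6,-0.9],"angular":[0,0,0]},{"jaw":0,"offset":[-7.9,0.6,-1.5],"angular":[0,0,0]},{"jaw":0,"offset":[-7.7,0.6,-2],"angular":[0,0,0]},{"jaw":0,"offset":[-7.6,0.6,-2.6],"angular":[0,0,0]},{"jaw":0,"offset":[-7.3,0.6,-3.1],"angular":[0,0,0]},{"jaw":0,"offset":[-7.2,0.5,-3.6],"angular":[0,0,0]},{"jaw":0,"offset":[0,0,0],"angular":[0,0,0]}]' 40
```

```text
clock: 31.1
tcp_pos: [0.5879, 0.2826, 0.1151]
ee_rot: [179.9, 0.1, 175.7]
wrist_force: [5.3, 5.1, -13.7]
gripper_width: 0.198
finger_force: 39.3
clock: 32.0
tcp_pos: [0.5278, 0.2878, 0.1042]
ee_rot: [179.8, 0.3, 175.7]
wrist_force: [3.1, 4.3, 0.8]
gripper_width: 0.201
finger_force: 40.5
```

```bash
python3 -m creep '[{"jaw":0,"offset":[-7,0.5,-4.2],"angular":[0,0,0]},{"jaw":0,"offset":[-6.8,0.5,-4.4],"angular":[0,0,0]},{"jaw":0,"offset":[-6.6,0.5,-4.8],"angular":[0,0,0]},{"jaw":0,"offset":[-6.2,0.5,-5.2],"angular":[0,0,0]},{"jaw":0,"offset":[-6,0.4,-5.6],"angular":[0,0,0]},{"jaw":0,"offset":[-5.4,0.4,-6],"angular":[0,0,0]},{"jaw":0,"offset":[-5,0.4,-6.3],"angular":[0,0,0]},{"jaw":0,"offset":[-4.4,0.4,-6.7],"angular":[0,0,0]},{"jaw":0,"offset":[-3,0,-5],"angular":[0,0,0]},{"jaw":0,"offset":[0,0,0],"angular":[0,0,0]}]' 40
```

```text
clock: 33.0
tcp_pos: [0.4764, 0.292, 0.0537]
ee_rot: [179.8, 0.1, 175.8]
wrist_force: [3.1, 6.1, -2.6]
gripper_width: 0.202
finger_force: 41.0
```

```bash
python3 -m creep '[{"jaw":0,"offset":[1,0,-3],"angular":[0,0,0]},{"jaw":0,"offset":[0,0,-3],"angular":[0,0,0]},{"jaw":0,"offset":[0,0,0],"angular":[0,0,0]},{"jaw":50,"offset":[0,0,0],"angular":[0,0,0]},{"jaw":50,"offset":[0,0,0],"angular":[0,0,0]},{"jaw":50,"offset":[0,0,0],"angular":[0,0,0]},{"jaw":50,"offset":[0,0,25],"angular":[0,0,0]},{"jaw":50,"offset":[0,0,25],"angular":[0,0,0]},{"jaw":0,"offset":[2,0,0],"angular":[0,0,0]},{"jaw":0,"offset":[0,0,0],"angular":[0,0,0]},{"jaw":0,"offset":[0,0,0],"angular":[0,0,0]},{"jaw":0,"offset":[0,0,0],"angular":[0,0,0]}]' 40
python3 -m creep '[{"jaw":0,"offset":[0,0,-8],"angular":[0,0,0]},{"jaw":0,"offset":[0,0,-8],"angular":[0,0,0]},{"jaw":0,"offset":[0,0,-4],"angular":[0,0,0]},{"jaw":0,"offset":[0,0,-4],"angular":[0,0,0]},{"jaw":0,"offset":[0,0,-3],"angular":[0,0,0]},{"jaw":0,"offset":[0,0,0],"angular":[0,0,0]},{"jaw":0,"offset":[0,0,0],"angular":[0,0,0]}]' 40
```

```text
clock: 34.2
tcp_pos: [0.4783, 0.2893, 0.0957]
ee_rot: [-179.9, -0.1, 175.7]
wrist_force: [-0.7, -0.1, -1.1]
gripper_width: 0.001
finger_force: 0.0
clock: 34.9
tcp_pos: [0.4791, 0.2899, 0.0708]
ee_rot: [-180.0, -0.0, 175.7]
wrist_force: [-2.2, -1.5, 4.5]
gripper_width: -0.001
finger_force: 2.5
```

```bash
python3 -m creep '[{"jaw":0,"offset":[0,0,-3],"angular":[0,0,0]},{"jaw":0,"offset":[0,0,0],"angular":[0,0,0]},{"jaw":0,"offset":[0,0,0],"angular":[0,0,0]}]' 40
python3 -m creep '[{"jaw":0,"offset":[0,0,-3],"angular":[0,0,0]},{"jaw":0,"offset":[0,0,0],"angular":[0,0,0]},{"jaw":0,"offset":[0,0,0],"angular":[0,0,0]}]' 40
```

```text
clock: 35.2
tcp_pos: [0.4793, 0.2901, 0.0705]
ee_rot: [180.0, -0.0, 175.7]
wrist_force: [-8.2, -4.5, 21.6]
gripper_width: -0.003
finger_force: 10.9
clock: 35.5
tcp_pos: [0.4794, 0.2902, 0.0703]
ee_rot: [179.9, -0.1, 175.7]
wrist_force: [-13.3, -8.9, 38.4]
gripper_width: -0.002
finger_force: 19.2
```

```bash
python3 -m creep '[{"jaw":0,"offset":[0,0,20],"angular":[0,0,0]},{"jaw":50,"offset":[0,0,45],"angular":[0,0,0]},{"jaw":50,"offset":[0,0,45],"angular":[0,0,0]},{"jaw":50,"offset":[0,0,45],"angular":[0,0,0]},{"jaw":50,"offset":[0,0,15],"angular":[0,0,0]},{"jaw":50,"offset":[29.8,-37.2,0],"angular":[0,0,0]},{"jaw":50,"offset":[29.8,-37.2,0],"angular":[0,0,0]},{"jaw":50,"offset":[29.8,-37.2,0],"angular":[0,0,0]},{"jaw":50,"offset":[29.8,-37.2,0],"angular":[0,0,0]},{"jaw":50,"offset":[29.8,-37.2,0],"angular":[0,0,0]},{"jaw":50,"offset":[29.8,-37.2,0],"angular":[0,0,0]},{"jaw":50,"offset":[29.8,-37.2,0],"angular":[0,0,0]}]' 40
python3 -m creep '[{"jaw":50,"offset":[29.8,-37.2,0],"angular":[0,0,0]},{"jaw":50,"offset":[0,0,0],"angular":[0,0,0]},{"jaw":50,"offset":[0,0,0],"angular":[0,0,0]}]' 40
```

```text
clock: 36.7
tcp_pos: [0.6887, 0.0283, 0.2334]
ee_rot: [180.0, -0.0, 175.7]
wrist_force: [-0.2, 0.1, 0.5]
gripper_width: 0.499
finger_force: 0.0
clock: 37.0
tcp_pos: [0.7176, -0.0094, 0.2324]
ee_rot: [-179.9, -0.1, 175.5]
wrist_force: [0.1, 0.2, -0.9]
gripper_width: 0.502
finger_force: 0.0
```

```bash
python3 -m creep '[{"jaw":50,"offset":[0,1,-45],"angular":[0,0,0]},{"jaw":50,"offset":[0,0,-45],"angular":[0,0,0]},{"jaw":50,"offset":[0,0,-38],"angular":[0,0,0]},{"jaw":50,"offset":[0,0,-18],"angular":[0,0,0]},{"jaw":50,"offset":[0,0,0],"angular":[0,0,0]},{"jaw":50,"offset":[0,0,0],"angular":[0,0,0]},{"jaw":0,"offset":[0,0,0],"angular":[0,0,0]},{"jaw":0,"offset":[0,0,0],"angular":[0,0,0]},{"jaw":0,"offset":[0,0,0],"angular":[0,0,0]},{"jaw":0,"offset":[0,0,0],"angular":[0,0,0]},{"jaw":0,"offset":[0,0,0],"angular":[0,0,0]}]' 40
python3 -m creep '[{"jaw":0,"offset":[-4,0.3,3.5],"angular":[0,0,0]},{"jaw":0,"offset":[-6.3,0.5,5],"angular":[0,0,0]},{"jaw":0,"offset":[-6.7,0.5,4.3],"angular":[0,0,0]},{"jaw":0,"offset":[-7,0.5,4],"angular":[0,0,0]},{"jaw":0,"offset":[-7.3,0.5,3.3],"angular":[0,0,0]},{"jaw":0,"offset":[-7.4,0.6,3],"angular":[0,0,0]},{"jaw":0,"offset":[-7.6,0.6,2.3],"angular":[0,0,0]},{"jaw":0,"offset":[-7.8,0.6,1.9],"angular":[0,0,0]},{"jaw":0,"offset":[-7.9,0.6,1.2],"angular":[0,0,0]},{"jaw":0,"offset":[-8,0.6,0.8],"angular":[0,0,0]}]' 40
python3 -m creep '[{"jaw":0,"offset":[-8,0.6,0.2],"angular":[0,0,0]},{"jaw":0,"offset":[-8,0.6,-0.4],"angular":[0,0,0]},{"jaw":0,"offset":[-7.9,0.6,-0.9],"angular":[0,0,0]},{"jaw":0,"offset":[-7.9,0.6,-1.5],"angular":[0,0,0]},{"jaw":0,"offset":[-7.7,0.6,-2],"angular":[0,0,0]},{"jaw":0,"offset":[-7.6,0.6,-2.6],"angular":[0,0,0]},{"jaw":0,"offset":[-7.3,0.6,-3.1],"angular":[0,0,0]},{"jaw":0,"offset":[-7.2,0.5,-3.6],"angular":[0,0,0]},{"jaw":0,"offset":[0,0,0],"angular":[0,0,0]}]' 40
```

```text
clock: 38.1
tcp_pos: [0.7197, -0.0077, 0.091]
ee_rot: [-180.0, 0.3, 175.7]
wrist_force: [1.8, -1.9, 6.5]
gripper_width: 0.203
finger_force: 40.9
clock: 39.1
tcp_pos: [0.6465, -0.0034, 0.1164]
ee_rot: [-179.8, -0.0, 175.7]
wrist_force: [4.8, -6.1, -9.8]
gripper_width: 0.199
finger_force: 39.6
clock: 40.0
tcp_pos: [0.586, 0.0002, 0.1048]
ee_rot: [-179.8, 0.2, 175.6]
wrist_force: [2.4, -7.4, -1.4]
gripper_width: 0.197
finger_force: 39.8
```

```bash
python3 -m creep '[{"jaw":0,"offset":[-7,0.5,-4.2],"angular":[0,0,0]},{"jaw":0,"offset":[-6.8,0.5,-4.4],"angular":[0,0,0]},{"jaw":0,"offset":[-6.6,0.5,-4.8],"angular":[0,0,0]},{"jaw":0,"offset":[-6.2,0.5,-5.2],"angular":[0,0,0]},{"jaw":0,"offset":[-6,0.4,-5.6],"angular":[0,0,0]},{"jaw":0,"offset":[-5.4,0.4,-6],"angular":[0,0,0]},{"jaw":0,"offset":[-4.5,0.4,-6.3],"angular":[0,0,0]},{"jaw":0,"offset":[-3.4,0.4,-6.7],"angular":[0,0,0]},{"jaw":0,"offset":[-2,0,-5],"angular":[0,0,0]},{"jaw":0,"offset":[0,0,0],"angular":[0,0,0]}]' 40
python3 -m creep '[{"jaw":0,"offset":[0,0,-3],"angular":[0,0,0]},{"jaw":0,"offset":[0,0,-3],"angular":[0,0,0]},{"jaw":0,"offset":[0,0,0],"angular":[0,0,0]},{"jaw":50,"offset":[0,0,0],"angular":[0,0,0]},{"jaw":50,"offset":[0,0,0],"angular":[0,0,0]},{"jaw":50,"offset":[0,0,0],"angular":[0,0,0]},{"jaw":50,"offset":[0,0,25],"angular":[0,0,0]},{"jaw":50,"offset":[0,0,25],"angular":[0,0,0]},{"jaw":0,"offset":[0,0,0],"angular":[0,0,0]},{"jaw":0,"offset":[0,0,0],"angular":[0,0,0]},{"jaw":0,"offset":[0,0,0],"angular":[0,0,0]},{"jaw":0,"offset":[0,0,0],"angular":[0,0,0]}]' 40
```

```text
clock: 41.0
tcp_pos: [0.5358, 0.0033, 0.0557]
ee_rot: [-179.8, -0.2, 175.6]
wrist_force: [-3.5, -9.4, 1.4]
gripper_width: 0.201
finger_force: 40.6
clock: 42.2
tcp_pos: [0.5372, 0.0072, 0.0983]
ee_rot: [-180.0, -0.1, 175.7]
wrist_force: [-0.7, 0.3, 0.6]
gripper_width: 0.004
finger_force: 0.0
```

Centre over the tab (0.5397, 0.0025) and press.

```bash
python3 -m creep '[{"jaw":0,"offset":[2,-4.5,-8],"angular":[0,0,0]},{"jaw":0,"offset":[0,0,-8],"angular":[0,0,0]},{"jaw":0,"offset":[0,0,-6],"angular":[0,0,0]},{"jaw":0,"offset":[0,0,-5],"angular":[0,0,0]},{"jaw":0,"offset":[0,0,-4],"angular":[0,0,0]},{"jaw":0,"offset":[0,0,0],"angular":[0,0,0]},{"jaw":0,"offset":[0,0,0],"angular":[0,0,0]}]' 40
python3 -m creep '[{"jaw":0,"offset":[0,0,-2],"angular":[0,0,0]},{"jaw":0,"offset":[0,0,0],"angular":[0,0,0]},{"jaw":0,"offset":[0,0,0],"angular":[0,0,0]}]' 40
```

```text
clock: 42.9
tcp_pos: [0.5398, 0.0024, 0.0706]
ee_rot: [179.9, -0.1, 175.7]
wrist_force: [-7.8, -0.9, 18.7]
gripper_width: 0.0
finger_force: 9.3
clock: 43.2
tcp_pos: [0.5399, 0.0024, 0.0704]
ee_rot: [179.9, -0.1, 175.7]
wrist_force: [-13.4, -0.3, 31.3]
gripper_width: 0.001
finger_force: 15.4
```

```bash
python3 -m creep '[{"jaw":0,"offset":[0,0,20],"angular":[0,0,0]},{"jaw":50,"offset":[0,0,45],"angular":[0,0,0]},{"jaw":50,"offset":[0,0,45],"angular":[0,0,0]},{"jaw":50,"offset":[0,0,45],"angular":[0,0,0]},{"jaw":50,"offset":[0,0,15],"angular":[0,0,0]},{"jaw":50,"offset":[16.4,-39.3,0],"angular":[0,0,0.012]},{"jaw":50,"offset":[16.4,-39.3,0],"angular":[0,0,0.012]},{"jaw":50,"offset":[16.4,-39.3,0],"angular":[0,0,0.012]},{"jaw":50,"offset":[16.4,-39.3,0],"angular":[0,0,0.011]},{"jaw":50,"offset":[16.4,-39.3,0],"angular":[0,0,0.011]},{"jaw":50,"offset":[16.4,-39.3,0],"angular":[0,0,0.011]},{"jaw":50,"offset":[16.4,-39.3,0],"angular":[0,0,0.011]}]' 40
python3 -m creep '[{"jaw":50,"offset":[0,0,0],"angular":[0,0,0]},{"jaw":50,"offset":[0,0,0],"angular":[0,0,0]},{"jaw":50,"offset":[0,0,0],"angular":[0,0,0]}]' 40
```

```text
clock: 44.4
tcp_pos: [0.6555, -0.2737, 0.2351]
ee_rot: [180.0, -0.1, -179.6]
wrist_force: [1.0, -0.6, 0.3]
gripper_width: 0.499
finger_force: 0.0
clock: 44.7
tcp_pos: [0.6551, -0.271, 0.2357]
ee_rot: [179.9, -0.0, -179.6]
wrist_force: [-0.4, 0.2, 0.2]
gripper_width: 0.498
finger_force: 0.0
```

```bash
python3 -m creep '[{"jaw":50,"offset":[0,-1.5,-45],"angular":[0,0,0]},{"jaw":50,"offset":[0,0,-45],"angular":[0,0,0]},{"jaw":50,"offset":[0,0,-40],"angular":[0,0,0]},{"jaw":50,"offset":[0,0,-19],"angular":[0,0,0]},{"jaw":50,"offset":[0,0,0],"angular":[0,0,0]},{"jaw":50,"offset":[0,0,0],"angular":[0,0,0]},{"jaw":0,"offset":[0,0,0],"angular":[0,0,0]},{"jaw":0,"offset":[0,0,0],"angular":[0,0,0]},{"jaw":0,"offset":[0,0,0],"angular":[0,0,0]},{"jaw":0,"offset":[0,0,0],"angular":[0,0,0]},{"jaw":0,"offset":[0,0,0],"angular":[0,0,0]}]' 40
python3 -m creep '[{"jaw":0,"offset":[-4,0,3.5],"angular":[0,0,0]},{"jaw":0,"offset":[-6.3,0,5],"angular":[0,0,0]},{"jaw":0,"offset":[-6.7,0,4.3],"angular":[0,0,0]},{"jaw":0,"offset":[-7,0,4],"angular":[0,0,0]},{"jaw":0,"offset":[-7.3,0,3.3],"angular":[0,0,0]},{"jaw":0,"offset":[-7.4,0,3],"angular":[0,0,0]},{"jaw":0,"offset":[-7.6,0,2.3],"angular":[0,0,0]},{"jaw":0,"offset":[-7.8,0,1.9],"angular":[0,0,0]},{"jaw":0,"offset":[-7.9,0,1.2],"angular":[0,0,0]},{"jaw":0,"offset":[-8,0,0.8],"angular":[0,0,0]}]' 40
python3 -m creep '[{"jaw":0,"offset":[-8,0,0.2],"angular":[0,0,0]},{"jaw":0,"offset":[-8,0,-0.4],"angular":[0,0,0]},{"jaw":0,"offset":[-7.9,0,-0.9],"angular":[0,0,0]},{"jaw":0,"offset":[-7.9,0,-1.5],"angular":[0,0,0]},{"jaw":0,"offset":[-7.7,0,-2],"angular":[0,0,0]},{"jaw":0,"offset":[-7.6,0,-2.6],"angular":[0,0,0]},{"jaw":0,"offset":[-7.3,0,-3.1],"angular":[0,0,0]},{"jaw":0,"offset":[-7.2,0,-3.6],"angular":[0,0,0]},{"jaw":0,"offset":[0,0,0],"angular":[0,0,0]}]' 40
```

```text
clock: 45.8
tcp_pos: [0.6571, -0.2728, 0.0896]
ee_rot: [179.9, 0.3, -179.6]
wrist_force: [1.4, 4.3, 5.8]
gripper_width: 0.205
finger_force: 40.4
clock: 46.8
tcp_pos: [0.5847, -0.2741, 0.1168]
ee_rot: [-180.0, 0.1, -179.7]
wrist_force: [4.6, 2.1, -13.0]
gripper_width: 0.197
finger_force: 39.5
clock: 47.7
tcp_pos: [0.5247, -0.2752, 0.1062]
ee_rot: [-179.9, 0.3, -179.7]
wrist_force: [2.3, 4.2, 0.8]
gripper_width: 0.195
finger_force: 40.7
```

```bash
python3 -m creep '[{"jaw":0,"offset":[-7,0,-4.4],"angular":[0,0,0]},{"jaw":0,"offset":[-6.8,0,-4.6],"angular":[0,0,0]},{"jaw":0,"offset":[-6.6,0,-4.9],"angular":[0,0,0]},{"jaw":0,"offset":[-6.2,0,-5.3],"angular":[0,0,0]},{"jaw":0,"offset":[-6,0,-5.7],"angular":[0,0,0]},{"jaw":0,"offset":[-5.4,0,-6],"angular":[0,0,0]},{"jaw":0,"offset":[-4.5,0,-6.3],"angular":[0,0,0]},{"jaw":0,"offset":[-3.4,0,-6.7],"angular":[0,0,0]},{"jaw":0,"offset":[-2,0,-5],"angular":[0,0,0]},{"jaw":0,"offset":[0,0,0],"angular":[0,0,0]}]' 40
python3 -m creep '[{"jaw":0,"offset":[0,0,-3],"angular":[0,0,0]},{"jaw":0,"offset":[0,0,-3],"angular":[0,0,0]},{"jaw":0,"offset":[0,0,0],"angular":[0,0,0]},{"jaw":50,"offset":[0,0,0],"angular":[0,0,0]},{"jaw":50,"offset":[0,0,0],"angular":[0,0,0]},{"jaw":50,"offset":[0,0,0],"angular":[0,0,0]},{"jaw":50,"offset":[0,0,25],"angular":[0,0,0]},{"jaw":50,"offset":[0,0,25],"angular":[0,0,0]},{"jaw":0,"offset":[0,0,0],"angular":[0,0,0]},{"jaw":0,"offset":[0,0,0],"angular":[0,0,0]},{"jaw":0,"offset":[0,0,0],"angular":[0,0,0]},{"jaw":0,"offset":[0,0,0],"angular":[0,0,0]}]' 40
```

```text
clock: 48.7
tcp_pos: [0.4739, -0.276, 0.0556]
ee_rot: [-180.0, -0.0, -179.8]
wrist_force: [-4.6, 2.5, 5.0]
gripper_width: 0.2
finger_force: 43.5
clock: 49.9
tcp_pos: [0.4747, -0.2738, 0.0968]
ee_rot: [180.0, -0.1, -179.7]
wrist_force: [-0.3, -0.9, -1.4]
gripper_width: 0.001
finger_force: 0.0
```

```bash
python3 -m creep '[{"jaw":0,"offset":[0,-2,-8],"angular":[0,0,0]},{"jaw":0,"offset":[0,0,-8],"angular":[0,0,0]},{"jaw":0,"offset":[0,0,-5],"angular":[0,0,0]},{"jaw":0,"offset":[0,0,-5],"angular":[0,0,0]},{"jaw":0,"offset":[0,0,-4],"angular":[0,0,0]},{"jaw":0,"offset":[0,0,0],"angular":[0,0,0]},{"jaw":0,"offset":[0,0,0],"angular":[0,0,0]}]' 40
python3 -m creep '[{"jaw":0,"offset":[0,0,-2],"angular":[0,0,0]},{"jaw":0,"offset":[0,0,0],"angular":[0,0,0]},{"jaw":0,"offset":[0,0,0],"angular":[0,0,0]}]' 40
python3 -m creep '[{"jaw":0,"offset":[0,0,20],"angular":[0,0,0]},{"jaw":0,"offset":[0,0,45],"angular":[0,0,0]},{"jaw":0,"offset":[0,0,45],"angular":[0,0,0]},{"jaw":0,"offset":[0,0,45],"angular":[0,0,0]},{"jaw":0,"offset":[0,0,45],"angular":[0,0,0]},{"jaw":0,"offset":[0,-40,0],"angular":[0,0,0]},{"jaw":0,"offset":[0,-40,0],"angular":[0,0,0]},{"jaw":0,"offset":[0,-40,0],"angular":[0,0,0]},{"jaw":0,"offset":[0,-40,0],"angular":[0,0,0]},{"jaw":0,"offset":[0,0,0],"angular":[0,0,0]},{"jaw":0,"offset":[0,0,0],"angular":[0,0,0]}]' 40
python3 - <<'E'
from h import *
t=grab('top');s=grab('scene');st()
a=cv2.resize(t['img'][100:280,120:500],(760,360));b=s['img'][80:310,140:520];b=cv2.resize(b,(396,240))
o=np.zeros((600,760,3),np.uint8);o[:360]=a;o[360:,:396]=b
cv2.imwrite('pics/fin.png',o[:,:,::-1])
E
```

```text
clock: 50.6
tcp_pos: [0.4752, -0.2761, 0.0705]
ee_rot: [179.9, -0.0, -179.7]
wrist_force: [-8.7, 4.9, 22.7]
gripper_width: -0.001
finger_force: 11.2
clock: 50.9
tcp_pos: [0.4753, -0.2762, 0.0703]
ee_rot: [179.8, 0.0, -179.7]
wrist_force: [-12.4, 7.2, 36.2]
gripper_width: -0.0
finger_force: 17.5
clock: 52.0
tcp_pos: [0.4747, -0.437, 0.2649]
ee_rot: [180.0, -0.1, -179.8]
wrist_force: [0.9, -0.5, 0.6]
gripper_width: -0.002
finger_force: 0.0
t 52.1 tcp [ 0.476  -0.4349  0.2655] [ 179.9    0.  -179.6] F [-0.2 -0.1 -0.2] w 0.0018361927375219005 0.0
```

View pics/fin.png

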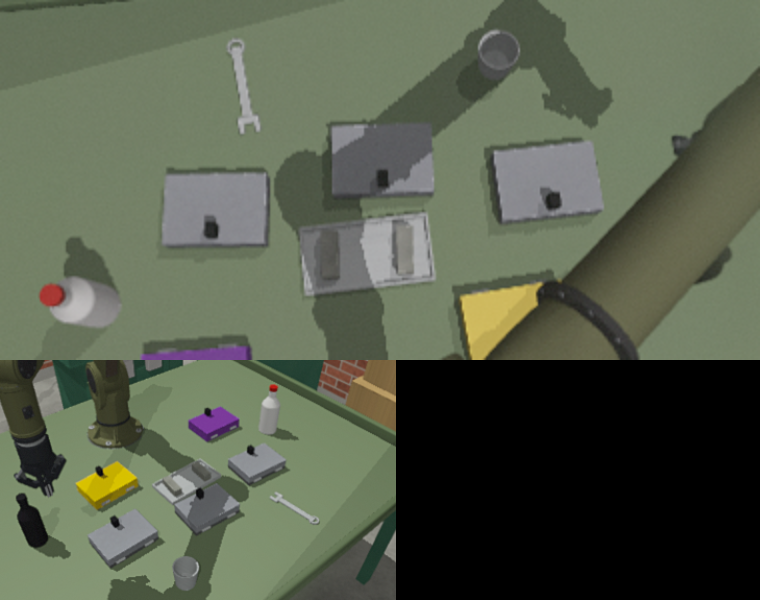

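All three lids are shut with their tabs down, both bars lie flat in the tray at (328,255) and (402,248), and the bystanders are in place. Handing in.

```bash
python3 -c "
from rig import manip
print(manip.sign_off())"
```

```text
the job is handed in; nothing more can be done
None
```

Job handed in at about 52 s: all three lids stood open together first, the two full-length square stones (no third was in any case) now lie flat and apart in the tray, the round stone and stub are still in their cases, all lids are shut with tabs pressed home, and the bottles, cup and wrench were not touched.

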